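# Load the waiting vial into the spring station that fits it

### The job

A capped vial is waiting on the square tray. Put that vial, cap outward, into the leaning spring station whose bore fits it and press it down until the station's latch holds it, firmly but without ramming the glass; then let go. Leave the vial on the round tray, the other station and everything else on the table as they are.

Things in the scene. Friction and masses are not known exactly. Their poses are not given: they have to be found in the camera images.
- square_tray: The waiting tray: a low square aluminium tray, 104 x 104 mm, fixed, floor 4 mm above the table, rim 3 mm thick and 10 mm high. Origin: centre of its underside on the table, z up. One vial stands on it at the start; which one differs from start to start.
- round_tray: The other tray: a low round aluminium tray, 104 mm across, fixed, floor 4 mm above the table, rim 10 mm high. Origin: centre of its underside on the table, z up. The vial that is not wanted now stands on it.
- wide_vial: The wide vial: glass with a white screw cap, 21 mm in diameter, 58 mm high, 25 g. Origin: centre of its underside; z points up through its cap.
- slim_vial: The slim vial: glass with a white cap, 15 mm in diameter, 58 mm high, 20 g. Origin: centre of its underside; z points up through its cap.
- wide_station: The wide vial station: a white square housing, 46 x 46 mm, leaning 35 degrees from vertical toward the robot's side, fixed on a 112 x 72 mm foot plate. A vial put in on the raised plunger stands 26 mm out of the mouth, latched about 8 mm, at the hard stop 4 mm. Both stations look alike but for size; either may stand on the left. Origin: under the foot, z up.
- wide_well: The wide station's smooth bore, 23.5 mm in diameter. Origin: centre of the mouth, 79 mm above the table, at the top of a flared collar, 33.5 mm wide inside at the top, narrowing to the bore 6 mm down. z points out of the well along the bore (up and toward the robot's side), y is horizontal, x up and away from the robot. A spring plunger closes the bore, its top 32 mm below the mouth when up.
- wide_plunger (a joint): Travel of this well's spring plunger, m: 0 = up, grows as it is pressed down the bore, hard stop 0.022. The spring resists with 3 N at the top, 11 N at the bottom; a latch tongue on the housing's front adds 1 to 3 N from about 0.004 on, snaps over the plunger's tooth at about 0.018 and then holds plunger and vial at 0.017 to 0.018. Pressed less far it comes back up.
- slim_station: The slim vial station: a white square housing, 40 x 40 mm, leaning 35 degrees from vertical toward the robot's side, fixed on a 112 x 66 mm foot plate. A vial put in on the raised plunger stands 26 mm out of the mouth, latched about 8 mm, at the hard stop 4 mm. Both stations look alike but for size; either may stand on the left. Origin: under the foot, z up.
- slim_well: The slim station's smooth bore, 17.5 mm in diameter. Origin: centre of the mouth, 79 mm above the table, at the top of a flared collar, 27.5 mm wide inside at the top, narrowing to the bore 6 mm down. z points out of the well along the bore (up and toward the robot's side), y is horizontal, x up and away from the robot. A spring plunger closes the bore, its top 32 mm below the mouth when up.
- slim_plunger (a joint): Travel of this well's spring plunger, m: 0 = up, grows as it is pressed down the bore, hard stop 0.022. The spring resists with 3 N at the top, 11 N at the bottom; a latch tongue on the housing's front adds 1 to 3 N from about 0.004 on, snaps over the plunger's tooth at about 0.018 and then holds plunger and vial at 0.017 to 0.018. Pressed less far it comes back up.
- weight_100g: Bystander: a brass weight with a knob, 22 mm across and 30 mm high. Loose; to be left alone. Origin: centre of its underside.
- eraser: Bystander: an eraser, 21 x 42 x 13 mm. Loose; to be left alone. Origin: centre of its underside.
- cork: Bystander: a cork, 26 mm across and 24 mm high. Loose; to be left alone. Origin: centre of its underside.
- vial_c: Bystander: a spare stoppered vial, 21 mm across and 52 mm high, standing on the bare table (not on a tray). Loose; to be left alone. Origin: centre of its underside.

How it is judged:
By the outcome, as a careful person would: the job done as asked, in the order asked, and still so for the second after the job is handed in, with the robot touching nothing.
It also fails if it takes over 45 s, if anything falls off the work surface, if the arm or the gripper's body presses on something with over 40 N, if the wrist force passes 120 N, or if a joint passes its speed limit or range.

### The arm

A 6-joint arm with a two-finger parallel gripper is mounted at the origin on a cart in front of the work surface, level with it; the furniture and walls round the work are solid. World frame = base frame: x ahead of the robot, y to its left, z up, the work surface at z = 0. Lengths are in m, angles in rad, forces in N, time in s.
With the tool pointing down it reaches from about 0.35 to 0.925 m from the base axis. Payload 6.4 kg.
Tool frame: the origin (TCP) lies at the very end of the fingers, on their centre line; the grasp point (between the pads) lies 19 mm behind it; x points along the fingers, y is the direction in which the jaws open and shut, and the axes are right-handed (so a half turn about x gives the same grasp; the last joint's range is limited). The gripper opens to 94 mm and grips with 3 to 60 N. Pads are 16 mm wide; open, the fingers measure 119 mm over their backs; the gripper's body (75 mm by 177 mm) begins 78 mm behind the grasp point.
Start: joints at [1.038, 0.245, 1.558, -0, 1.339, -0.174], TCP at [0.228, 0.609, 0.205] pointing down, gripper open.
Joint ranges: [-3.13, 3.13], [-1.02, 2.26], [0.13, 2.54], [-0.95, 4.09], [0.21, 2.88], [-2.74, 2.74]. Speed limits (rad/s): [2.57, 2.57, 3.14, 3.14, 3.14, 3.14].

### API

Orientations are given as a rotation vector (axis times angle).
In Python, from plant import readout, get_image, env gives the robot as it stands.
- The arm moves only by the tool drive_tool, never from a script. Its argument "commands" is a list of rows, each an object with "delta_rot": the turn, a rotation vector about the world's x, y, z in rad, a list of three; "slide": the shift along the world's x, y, z in cm, a list of three; "fingers": the closure, from 0 (fully open) to 1 (shut). In form: [{"delta_rot": [rx, ry, rz], "slide": [dx, dy, dz], "fingers": fingers}, ...]. A call has 1 to 12 rows; each row is the pose to reach, as a shift and turn from the pose commanded when the call began; what a row does not reach only later rows make up. A row lasts 1/8 s, in which the tool goes at most 62.5 mm and 10.7 degrees, less where a joint would pass 70% of its speed; a pose out of reach is approached as far as the arm can. A call with a gripper value outside its range is refused whole. The fingers move at their own pace and stop on an object; the grip force is fixed at half the most. Time passes only in rows, so rows that repeat a pose let the fingers close. It gives the time, the measured TCP pose, the force and the opening at its end, in the units of the state.
- readout.observe(): the state, without advancing time (a new reading comes with each control period).
- get_image(name): name is "scene" or "top" or "wrist"; returns a dict with "image" (400x640x3 uint8, blue, green, red), "intrinsics" (3x3 intrinsics, pixels), "view" (4x4, takes a point from world to camera coordinates). Camera axes: x right, y down, z forward; pixel columns grow to the right and rows downward; lengths in m; the calibration is good to about 2 mm. A picture is of the moment at which its call begins. There is no depth.
- env.sign_off(): hands the job in, once; it reports no verdict.
The state is a dict: "t": time; "qpos": joint angles; "qd": joint speeds; "effort": joint torques, N m; "tcp_pos": TCP position; "ee_rot": TCP orientation; "force": force on the tool from outside, world axes, zero at the start; "moment": the same for the moment, N m; "finger_gap": opening from 0.0 (shut) to 1.0 (fully open).
Only numpy, scipy, OpenCV 4.12 (cv2) and the standard library are available. Lean on these libraries where they do the work, as an engineer would, in place of code of your own. Each camera call takes 0.05 s, during which the arm holds its last target.

## Working session

There is one attempt and no reset: what is moved stays moved. The work goes in short steps, Python scripts to look and compute and a tool call to move; the robot and the scene stay as the last step left them, time stands still between calls to the robot, and variables do not carry over. Pictures are saved under pics/ and viewed, and the job is handed in when it is done.

Besides the shell and the picture viewer there is one more tool, called after "Call:" as name(argument=value, ...), one argument or row to a line, values as JSON. drive_tool: Moves the arm, as the interface text tells. Its arguments: {"type":"object","properties":{"commands":{"type":"array","items":{"type":"object","properties":{"delta_rot":{"type":"array","items":{"type":"number"}},"slide":{"type":"array","items":{"type":"number"}},"fingers":{"type":"number"}}}}},"required":["commands"]}

```bash
ls; mkdir -p pics
python3 - <<'E'
from plant import readout, get_image, env
import cv2,json,numpy as np
s=readout.observe(); print(s)
for n in ["scene","top","wrist"]:
    d=get_image(n); cv2.imwrite(f"pics/{n}0.png",d["image"]); np.savez(f"pics/{n}0.npz",**d); print(n,d["intrinsics"],d["view"])
E
```

```text
pics
{'t': 0.0, 'qpos': array([ 1.03789812e+00,  2.45800666e-01,  1.55900354e+00, -3.30792911e-05,
        1.33871468e+00, -1.74105599e-01]), 'qd': array([ 0.00089239, -0.00033127,  0.00119329,  0.00150071, -0.00021543,
        0.00266012]), 'effort': array([-1.07709879e-03, -4.15838635e+01, -3.14594650e+01,  6.84724515e-02,
        3.33365123e-02, -1.16538904e-04]), 'tcp_pos': array([0.22793725, 0.60807624, 0.20435958]), 'ee_rot': array([ 0.28010567,  1.55303953, -0.28297465]), 'force': array([ 0.67597152, -0.56235716,  0.2612553 ]), 'moment': array([-0.01010178,  0.00459169,  0.0358027 ]), 'finger_gap': 0.9980115899112157}
scene [[371.175782     0.         320.53610546]
 [  0.         371.175782   203.21459924]
 [  0.           0.           1.        ]] [[ 0.85257301 -0.52254306  0.00824745 -0.35699539]
 [-0.37917527 -0.62936264 -0.67832793  0.24751371]
 [ 0.35964619  0.57519685 -0.73471301  0.89374301]
 [ 0.          0.          0.          1.        ]]
top [[457.8023209    0.         322.71085448]
 [  0.         457.8023209  203.87676127]
 [  0.           0.           1.        ]] [[-1.47573202e-02 -9.99887438e-01 -2.70779523e-03  6.40202443e-02]
 [-9.88639651e-01  1.49963247e-02 -1.49555175e-01  4.76001832e-01]
 [ 1.49578947e-01  4.70000131e-04 -9.88749674e-01  1.50976344e+00]
 [ 0.00000000e+00  0.00000000e+00  0.00000000e+00  1.00000000e+00]]
wrist [[303.85155557   0.         322.71651452]
 [  0.         303.85155557 199.4633328 ]
 [  0.           0.           1.        ]] [[ 0.35115642  0.93631615 -0.00111211 -0.64833294]
 [ 0.89713406 -0.33612107  0.28665853 -0.03013208]
 [ 0.2680292  -0.10165969 -0.95803218  0.39327205]
 [ 0.          0.          0.          1.        ]]
```

View pics/scene0.png

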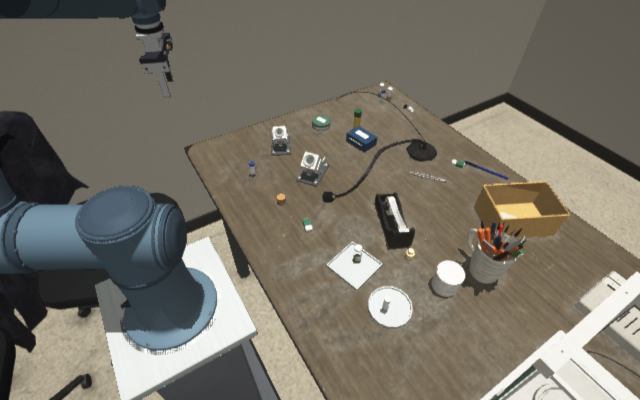

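View pics/top0.png

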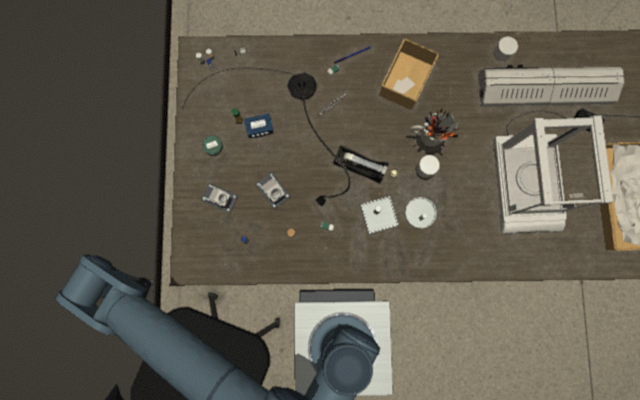

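View pics/wrist0.png

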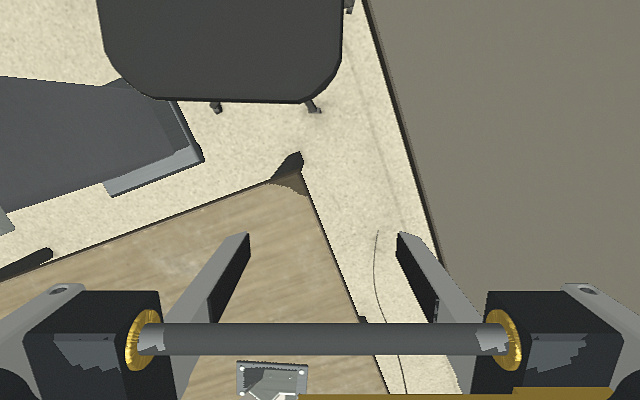

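```bash
cat > h.py <<'E'
import numpy as np,cv2
from scipy.spatial.transform import Rotation as R
def ray(d,u,v):
    K=d["intrinsics"];V=d["view"]
    r=V[:3,:3].T@np.linalg.solve(K,[u,v,1.]);o=-V[:3,:3].T@V[:3,3]
    return o,r/np.linalg.norm(r)
def onz(d,u,v,z):
    o,r=ray(d,u,v);return o+r*(z-o[2])/r[2]
def proj(d,p):
    q=d["view"][:3,:3]@np.asarray(p)+d["view"][:3,3];q=d["intrinsics"]@q;return q[:2]/q[2]
def tri(*drs):
    A=np.zeros((3,3));b=np.zeros(3)
    for d,u,v in drs:
        o,r=ray(d,u,v);M=np.eye(3)-np.outer(r,r);A+=M;b+=M@o
    return np.linalg.solve(A,b)
def snap(n,name):
    from plant import get_image
    d=get_image(n);cv2.imwrite(f"pics/{name}.png",d["image"]);np.savez(f"pics/{name}.npz",**d);return d
def load(name): return dict(np.load(f"pics/{name}.npz"))
def crop(d,name,u0,v0,u1,v1,k):
    cv2.imwrite(f"pics/{name}.png",cv2.resize(d["image"][v0:v1,u0:u1],None,fx=k,fy=k,interpolation=cv2.INTER_CUBIC))
E
python3 - <<'E'
from h import *
d=load("top0"); s=load("scene0")
crop(d,"c1",180,130,340,250,5); crop(d,"c2",340,180,450,250,7); crop(s,"c3",310,220,430,330,5); crop(s,"c4",230,110,350,190,6)
for n,u,v,z in [("sq",380,215,.01),("rd",421,212,.01),("stA",219,197,.07),("stB",272,188,.07),("blue",244,239,.03),("cork",291,232,.02),("weight",394,173,.02),("eraser",328,226,.01)]: print(n,onz(d,u,v,z).round(3))
E
```

```text
sq [ 0.439 -0.138  0.01 ]
rd [ 0.448 -0.279  0.01 ]
stA [0.5  0.4  0.07]
stB [0.528 0.224 0.07 ]
blue [0.363 0.322 0.03 ]
cork [0.385 0.166 0.02 ]
weight [ 0.583 -0.19   0.02 ]
eraser [0.404 0.04  0.01 ]
```

View pics/c1.png

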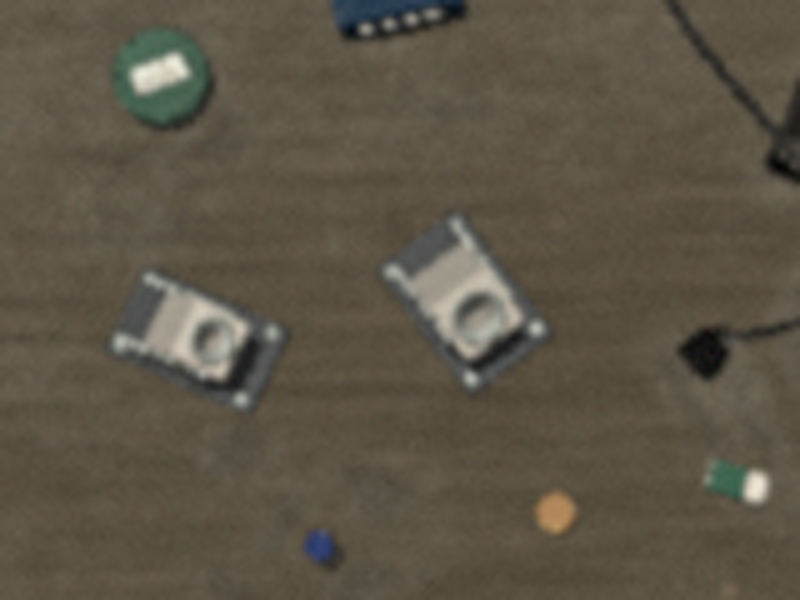

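View pics/c2.png

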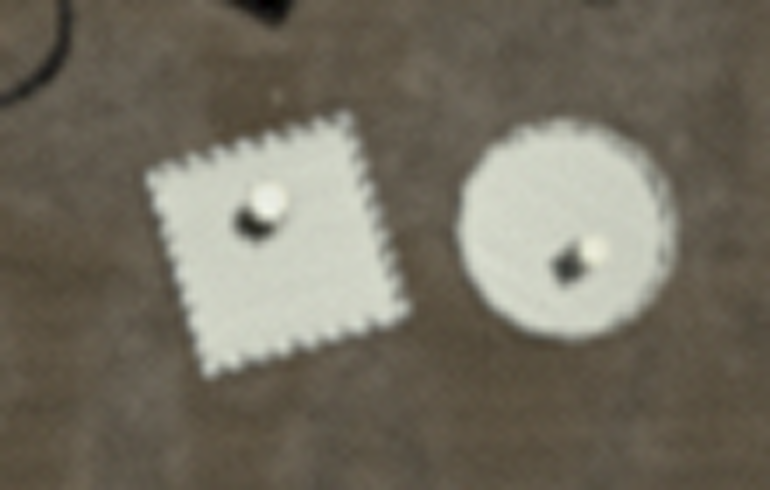

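View pics/c3.png

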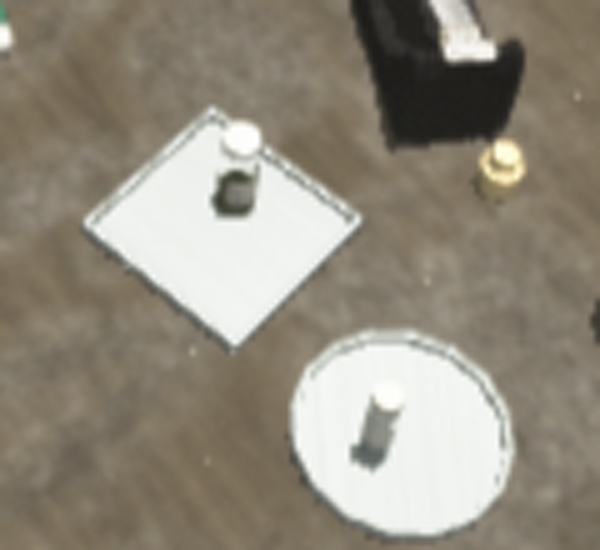

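View pics/c4.png

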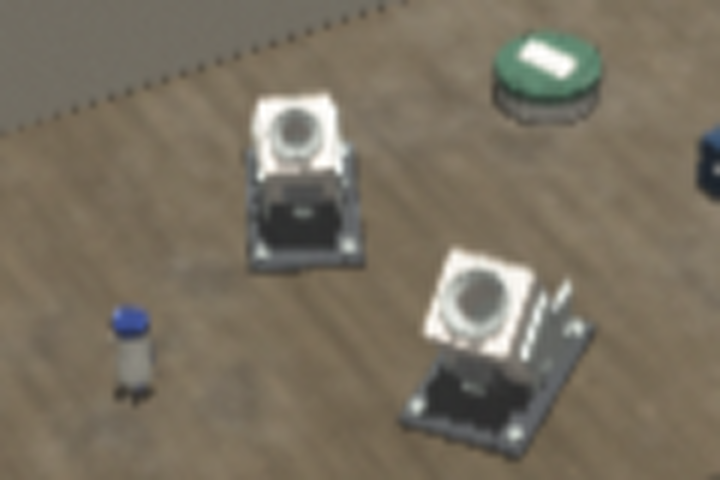

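Run:
```python
from h import *
d=load("top0"); s=load("scene0"); w=load("wrist0")
print("lamp head",tri((d,321,200),(s,328,197)), "lampmid", tri((d,350,180),(s,375,160)))
v1=(d,340+268/7,180+203/7);v2=(s,310+241/5,220+138/5)
print("vial cap",tri(v1,v2),onz(*v1,.062),onz(*v2,.062))
print("mouthB",tri((d,180+480/5,130+317/5),(s,230+474/6,110+300/6)))
print("mouthA",tri((d,180+213/5,130+340/5),(s,230+297/6,110+131/6)))
print("holder",tri((d,340,150),(s,383,198)))
T=R.from_rotvec([ 0.28010567,  1.55303953, -0.28297465]).as_matrix();print(T.round(3))
p=np.array([0.22793725, 0.60807624, 0.20435958])
o=-w["view"][:3,:3].T@w["view"][:3,3]; print("cam in tool",T.T@(o-p)); print((T.T@w["view"][:3,:3].T).round(3))
for c in [(392,271),(457,222),(537,328),(472,380)]: print(onz(d,180+c[0]/5,130+c[1]/5,.006).round(4))
for c in [(120,343),(153,278),(271,332),(241,400)]: print(onz(d,180+c[0]/5,130+c[1]/5,.006).round(4))
```

```text
lamp head [0.48417255 0.06321627 0.0622318 ] lampmid [ 0.52847754 -0.03313038  0.24844413]
vial cap [ 0.45240702 -0.12646881  0.06432442] [ 0.45300538 -0.1269013   0.062     ] [ 0.45325325 -0.12508158  0.062     ]
mouthB [0.50628018 0.21016724 0.08214296]
mouthA [0.49445096 0.38553434 0.08070128]
holder [0.65421081 0.00101664 0.02475255]
[[-0.001  0.351  0.936]
 [-0.002  0.936 -0.351]
 [-1.    -0.002 -0.   ]]
cam in tool [-0.18029748 -0.00097378 -0.08381325]
[[-0.001 -0.287  0.958]
 [ 1.    -0.     0.001]
 [ 0.     0.958  0.287]]
[0.5538 0.2788 0.006 ]
[0.5878 0.2338 0.006 ]
[0.5122 0.1784 0.006 ]
[0.4766 0.2232 0.006 ]
[0.5061 0.4662 0.006 ]
[0.5514 0.4444 0.006 ]
[0.5122 0.3621 0.006 ]
[0.4651 0.382  0.006 ]
```

Run:
```python
from h import *
d=load("top0"); s=load("scene0")
im=s["image"].copy()
for (u,v),c in {(350,180):(0,0,255),(345,190):(0,255,0),(348,165):(255,0,0),(330,150):(0,255,255),(318,130):(255,0,255)}.items():
    for z in np.arange(0,.35,.05):
        q=proj(s,onz(d,u,v,z)); cv2.circle(im,tuple(int(a) for a in q),1,c,-1); 
crop({"image":im},"c5",300,110,440,230,5); crop(d,"c6",280,70,400,220,4)
```

```text
(no output)
```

View pics/c5.png

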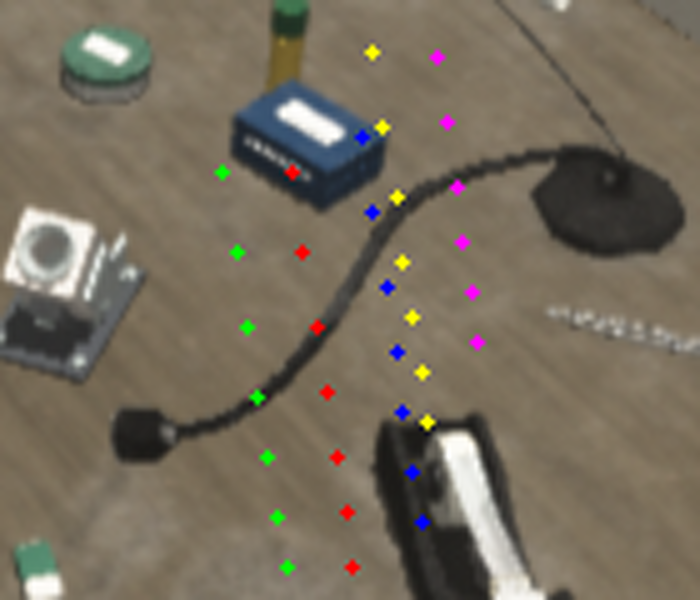

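View pics/c6.png

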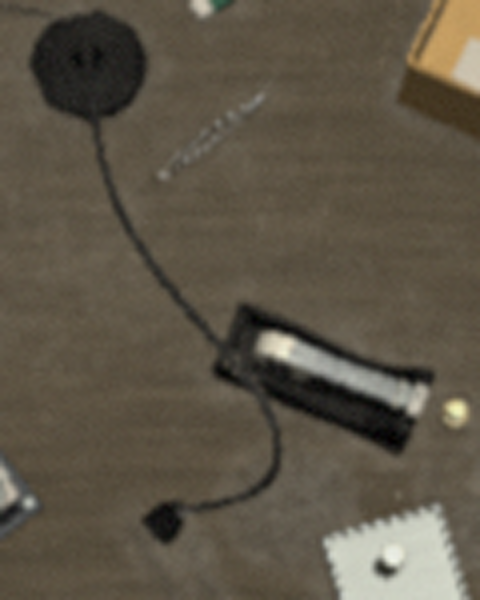

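```bash
cat >> h.py <<'E'
def Tgt(head_deg,tilt_deg):
    a=np.radians(head_deg);t=np.radians(tilt_deg)
    x=np.array([np.cos(a)*np.sin(t),np.sin(a)*np.sin(t),-np.cos(t)])
    y=np.array([-np.sin(a),np.cos(a),0]);return np.c_[x,y,np.cross(x,y)]
def delta(Tg,Tn): return R.from_matrix(Tg@Tn.T).as_rotvec()
E
python3 - <<'E'
from h import *
Tn=R.from_rotvec([ 0.28010567,  1.55303953, -0.28297465]).as_matrix()
T=Tgt(36.2,35);print(T,delta(T,Tn), (np.array([.4504,.1694,.178])-[0.22793725, 0.60807624, 0.20435958])*100)
E
```

```text
[[ 0.46285342 -0.59060567  0.66102319]
 [ 0.33875749  0.80696031  0.48379584]
 [-0.81915204  0.          0.57357644]] [ 0.08848599 -0.63006039  0.95912028] [ 22.246275 -43.867624  -2.635958]
```

Call:
drive_tool(
  commands=[
    {"delta_rot": [0.03, -0.21, 0.32], "slide": [6, -12, 0], "fingers": 0},
    {"delta_rot": [0.06, -0.42, 0.64], "slide": [12, -24, 0], "fingers": 0},
    {"delta_rot": [0.0885, -0.63, 0.959], "slide": [22.2, -43.9, -2.6], "fingers": 0},
    {"delta_rot": [0.0885, -0.63, 0.959], "slide": [22.2, -43.9, -2.6], "fingers": 0},
    {"delta_rot": [0.0885, -0.63, 0.959], "slide": [22.2, -43.9, -2.6], "fingers": 0},
    {"delta_rot": [0.0885, -0.63, 0.959], "slide": [22.2, -43.9, -2.6], "fingers": 0},
    {"delta_rot": [0.0885, -0.63, 0.959], "slide": [22.2, -43.9, -2.6], "fingers": 0},
    {"delta_rot": [0.0885, -0.63, 0.959], "slide": [22.2, -43.9, -2.6], "fingers": 0},
    {"delta_rot": [0.0885, -0.63, 0.959], "slide": [22.2, -43.9, -2.6], "fingers": 0},
    {"delta_rot": [0.0885, -0.63, 0.959], "slide": [22.2, -43.9, -2.6], "fingers": 0},
    {"delta_rot": [0.0885, -0.63, 0.959], "slide": [22.2, -43.9, -2.6], "fingers": 0},
    {"delta_rot": [0.0885, -0.63, 0.959], "slide": [22.2, -43.9, -2.6], "fingers": 0},
  ],
)

```text
t: 1.65
tcp_pos: [0.4498, 0.17, 0.1792]
ee_rot: [-0.302, 0.928, 0.584]
force: [-0.1, 0.1, -0.2]
finger_gap: 0.997
```

Run:
```python
from h import *
from plant import readout
s=readout.observe();print(s["t"],s["qpos"].round(3),s["tcp_pos"],R.from_rotvec(s["ee_rot"]).as_matrix().round(3),s["force"].round(1))
snap("wrist","w1")
```

```text
1.65 [-0.12  -0.545  2.402  0.532  0.888 -2.581] [0.44984273 0.17002484 0.17919908] [[ 0.461 -0.592  0.661]
 [ 0.341  0.806  0.484]
 [-0.819  0.002  0.573]] [-0.1  0.1 -0.2]
```

View pics/w1.png

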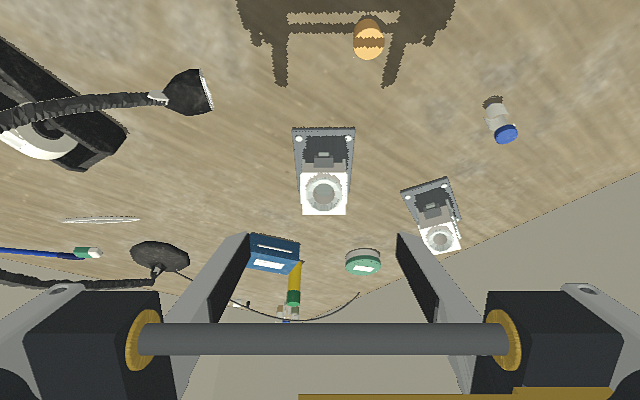

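Run:
```python
from h import *
d=load("w1"); crop(d,"c7",285,120,365,225,7)
```

```text
(no output)
```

View pics/c7.png

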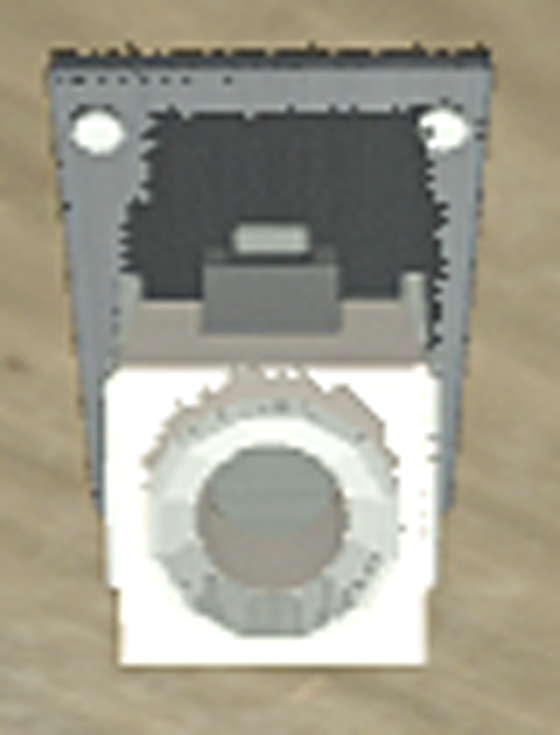

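Run:
```python
from h import *
d=load("w1")
g=lambda u,v:(285+(u+.5)/7-.5,120+(v+.5)/7-.5)
zw=-Tgt(36.2,35)[:,0]
b=onz(d,*g(272,517),.079-.006*zw[2]); print("mouth from bore",b+.006*zw)
print("mouth from collar",onz(d,*g(275,517),.079))
b1=onz(d,*g(98,131),.007);b2=onz(d,*g(444,131),.007);print(b1,b2,np.degrees(np.arctan2(*(b1-b2)[[1,0]])),np.linalg.norm(b1-b2))
# face corners TL,TR,BL,BR
for z in [.079-.023*.5736,]:
  a1=onz(d,*g(106,375),z);a2=onz(d,*g(440,375),z);print(np.degrees(np.arctan2(*(a2-a1)[[1,0]])),np.linalg.norm(a2-a1),(a1+a2)/2)
f1=onz(d,*g(50,58),.006);f2=onz(d,*g(490,58),.006);print(f1,f2,np.degrees(np.arctan2(*(f2-f1)[[1,0]])),np.linalg.norm(f2-f1))
t=load("top0");s=load("scene0")
print(onz(t,180+480/5,130+317/5,.077),onz(s,230+474/6,110+300/6,.077))
```

```text
mouth from bore [0.50849798 0.21360939 0.079     ]
mouth from collar [0.50621728 0.21244669 0.079     ]
[0.51329689 0.18190584 0.007     ] [0.47973546 0.22779331 0.007     ] -53.8188059789811 0.05685093734833624
126.15821819368271 0.04863651652019668 [0.49307845 0.20245876 0.0658072 ]
[0.5059512  0.16806079 0.006     ] [0.46454185 0.2246663  0.006     ] 126.18706968825855 0.07013500259616057
[0.50796115 0.21037911 0.077     ] [0.50842463 0.21560992 0.077     ]
```

Run:
```python
from h import *
Tn=R.from_rotvec([-0.302, 0.928, 0.584]).as_matrix(); T0=Tgt(36.2,35); p=np.array([.450,.170,.1785])
for hd,t,q in [(30,12,(.36,.06,.23)),(20,0,(.38,-.12,.22)),(20,0,(.4527,-.126,.16))]: print(delta(Tgt(hd,t),T0).round(3),((np.array(q)-p)*100).round(2))
```

```text
[-0.219  0.336 -0.107] [ -9.   -11.     5.15]
[-0.289  0.541 -0.274] [ -7.   -29.     4.15]
[-0.289  0.541 -0.274] [  0.27 -29.6   -1.85]
```

Call:
drive_tool(
  commands=[
    {"delta_rot": [-0.1, 0.15, -0.05], "slide": [-5, -5, 3], "fingers": 0},
    {"delta_rot": [-0.219, 0.336, -0.107], "slide": [-9, -11, 5], "fingers": 0},
    {"delta_rot": [-0.219, 0.336, -0.107], "slide": [-9, -11, 5], "fingers": 0},
    {"delta_rot": [-0.25, 0.44, -0.19], "slide": [-8, -17, 5], "fingers": 0},
    {"delta_rot": [-0.289, 0.541, -0.274], "slide": [-7, -23, 5], "fingers": 0},
    {"delta_rot": [-0.289, 0.541, -0.274], "slide": [-7, -29, 4], "fingers": 0},
    {"delta_rot": [-0.289, 0.541, -0.274], "slide": [-7, -29, 4], "fingers": 0},
    {"delta_rot": [-0.289, 0.541, -0.274], "slide": [0.3, -29.6, -1.8], "fingers": 0},
    {"delta_rot": [-0.289, 0.541, -0.274], "slide": [0.3, -29.6, -1.8], "fingers": 0},
    {"delta_rot": [-0.289, 0.541, -0.274], "slide": [0.3, -29.6, -1.8], "fingers": 0},
    {"delta_rot": [-0.289, 0.541, -0.274], "slide": [0.3, -29.6, -1.8], "fingers": 0},
  ],
)

```text
t: 3.08
tcp_pos: [0.4532, -0.1251, 0.1623]
ee_rot: [-0.275, 1.553, 0.276]
force: [-0.4, 0.8, -0.0]
finger_gap: 0.998
```

Run:
```python
from h import *
from plant import readout
s=readout.observe();print(s["t"],s["qpos"].round(3),s["tcp_pos"],R.from_rotvec(s["ee_rot"]).as_matrix().round(3),s["force"].round(1))
snap("wrist","w2")
```

```text
3.075 [-5.120e-01 -1.440e-01  2.044e+00  1.000e-03  1.242e+00 -2.434e+00] [ 0.45324045 -0.12510238  0.16226867] [[-0.    -0.344  0.939]
 [ 0.001  0.939  0.344]
 [-1.     0.001  0.   ]] [-0.4  0.8 -0. ]
```

View pics/w2.png

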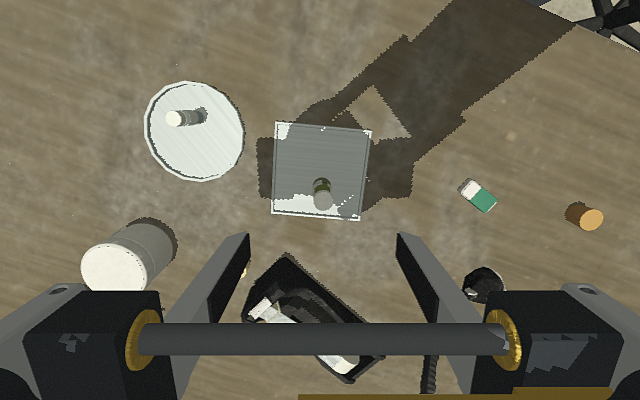

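Run:
```python
from h import *
d=load("w2"); crop(d,"c8",290,160,370,225,8)
```

```text
(no output)
```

View pics/c8.png

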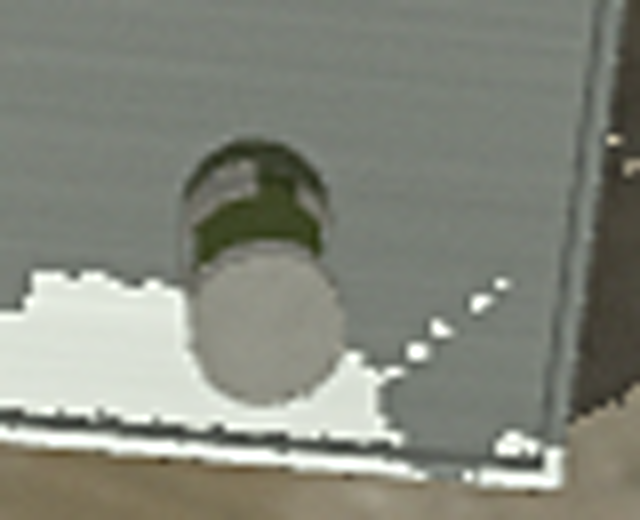

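Run:
```python
from h import *
d=load("w2"); g=lambda u,v:(290+(u+.5)/8-.5,160+(v+.5)/8-.5)
print(onz(d,*g(267,329),.062), onz(d,*g(256,212),.004))
t=load("top0");s=load("scene0")
# tool-axis pixel at z .062
print(proj(d,[.4532,-.1251,.062]),g(267,329))
for n,z in (("vialside",.03),):
  print(tri((d,*g(267,329)),(t,340+268/7,180+203/7),(s,310+241/5,220+138/5)))
```

```text
[ 0.45418694 -0.12521774  0.062     ] [ 0.45479821 -0.12656777  0.004     ]
[323.40458511 199.80772566] (322.9375, 200.6875)
[ 0.45281469 -0.12608786  0.06426237]
```

Call:
drive_tool(
  commands=[
    {"slide": [0.08, 0, -5], "fingers": 0},
    {"slide": [0.08, 0, -10], "fingers": 0},
    {"slide": [0.08, 0, -12.7], "fingers": 0},
    {"slide": [0.08, 0, -12.7], "fingers": 0},
    {"slide": [0.08, 0, -12.7], "fingers": 0},
    {"slide": [0.08, 0, -12.7], "fingers": 1},
    {"slide": [0.08, 0, -12.7], "fingers": 1},
    {"slide": [0.08, 0, -12.7], "fingers": 1},
    {"slide": [0.08, 0, -12.7], "fingers": 1},
    {"slide": [0.08, 0, -12.7], "fingers": 1},
    {"slide": [0.08, 0, -12.7], "fingers": 1},
  ],
)

```text
invalid input at $.commands[0]: expected keys delta_rot, slide, fingers
```

Run:
```python
from h import *
from plant import readout
s=readout.observe();print(s["t"],s["qpos"].round(3),s["tcp_pos"],s["finger_gap"],s["force"].round(1))
snap("wrist","w3")
```

```text
3.125 [-5.120e-01 -1.440e-01  2.044e+00  1.000e-03  1.242e+00 -2.434e+00] [ 0.45332091 -0.12553677  0.16261837] 1.0008961215099572 [-0.7  0.2  0.2]
```

View pics/w3.png

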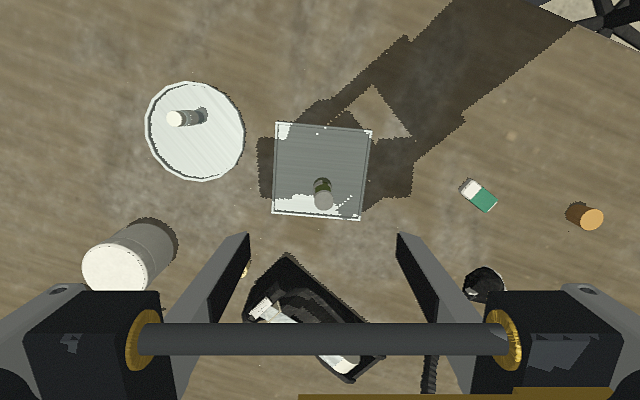

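Command refused (needs all keys); resend.

Call:
drive_tool(
  commands=[
    {"delta_rot": [0, 0, 0], "slide": [0.08, 0, -5], "fingers": 0},
    {"delta_rot": [0, 0, 0], "slide": [0.08, 0, -10], "fingers": 0},
    {"delta_rot": [0, 0, 0], "slide": [0.08, 0, -12.7], "fingers": 0},
    {"delta_rot": [0, 0, 0], "slide": [0.08, 0, -12.7], "fingers": 0},
    {"delta_rot": [0, 0, 0], "slide": [0.08, 0, -12.7], "fingers": 0},
    {"delta_rot": [0, 0, 0], "slide": [0.08, 0, -12.7], "fingers": 1},
    {"delta_rot": [0, 0, 0], "slide": [0.08, 0, -12.7], "fingers": 1},
    {"delta_rot": [0, 0, 0], "slide": [0.08, 0, -12.7], "fingers": 1},
    {"delta_rot": [0, 0, 0], "slide": [0.08, 0, -12.7], "fingers": 1},
    {"delta_rot": [0, 0, 0], "slide": [0.08, 0, -12.7], "fingers": 1},
    {"delta_rot": [0, 0, 0], "slide": [0.08, 0, -12.7], "fingers": 1},
  ],
)

```text
t: 4.55
tcp_pos: [0.454, -0.1264, 0.0344]
ee_rot: [-0.272, 1.554, 0.275]
force: [0.7, 0.9, 0.5]
finger_gap: 0.399
```

Run:
```python
from h import *
from plant import readout
s=readout.observe();print(s["t"],s["qpos"].round(3),s["tcp_pos"],s["finger_gap"],s["force"].round(1))
snap("wrist","w4")
```

```text
4.55 [-5.130e-01  6.600e-02  2.110e+00  1.000e-03  9.670e-01 -2.434e+00] [ 0.45398022 -0.1263514   0.03436716] 0.3989982752108161 [0.7 0.9 0.5]
```

View pics/w4.png

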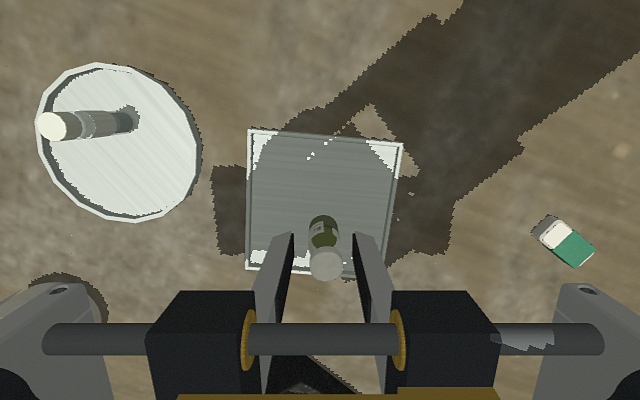

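Fingers still closing (gap 0.40 = 37 mm) around the vial at (325,255); continue closing, then lift.

Call:
drive_tool(
  commands=[
    {"delta_rot": [0, 0, 0], "slide": [0, 0, 0], "fingers": 1},
    {"delta_rot": [0, 0, 0], "slide": [0, 0, 0], "fingers": 1},
    {"delta_rot": [0, 0, 0], "slide": [0, 0, 0], "fingers": 1},
    {"delta_rot": [0, 0, 0], "slide": [0, 0, 0], "fingers": 1},
    {"delta_rot": [0, 0, 0], "slide": [0, 0, 0], "fingers": 1},
  ],
)

```text
t: 5.22
tcp_pos: [0.454, -0.1264, 0.0344]
ee_rot: [-0.272, 1.554, 0.275]
force: [0.3, -0.1, 0.1]
finger_gap: 0.21
```

Run:
```python
from h import *
from plant import readout
s=readout.observe();print(s["t"],s["tcp_pos"],s["finger_gap"],s["finger_gap"]*94,s["force"].round(1))
d=snap("wrist","w5"); crop(d,"c9",250,180,400,320,5)
```

```text
5.225 [ 0.45402714 -0.12639086  0.03443602] 0.21045829957844273 19.783080160373615 [ 0.3 -0.1  0.1]
```

View pics/c9.png

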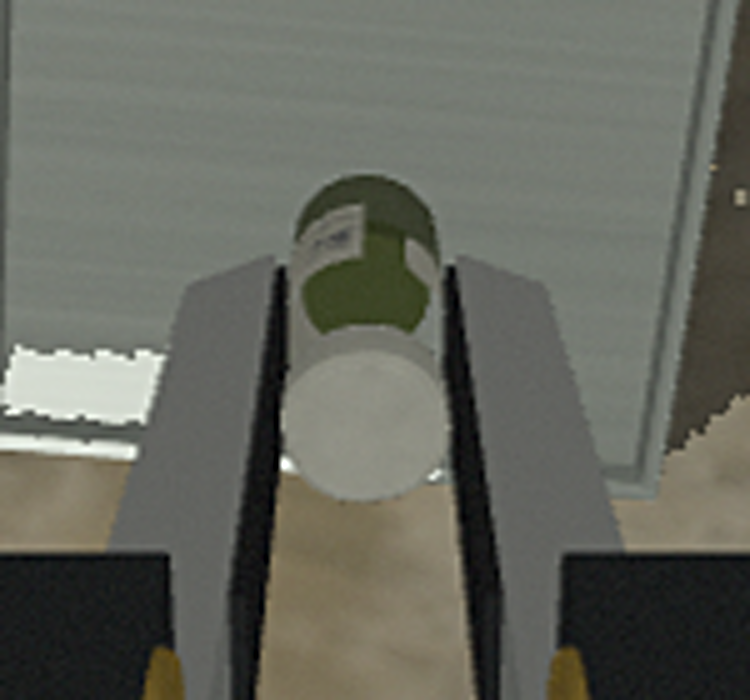

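Run:
```python
from h import *
d=load("w5")
Tn=R.from_rotvec([-0.272,1.554,.275]).as_matrix(); T0=Tgt(20,0); p=np.array([.454,-.1264,.0344])
print("axis px top",proj(d,p-T0[:,0]*.028), "cap offset if at depth", )
o,r=ray(d,323,265); # intersect plane 28mm behind tcp
z=.062; print(onz(d,323,265,z)-p)
rx=lambda a:R.from_rotvec([a,0,0]).as_matrix()
for hd,t,ro,q in [(30,15,.25,(.37,.06,.22)),(36.2,35,.5,(.4728,.1876,.1404))]: print(delta(Tgt(hd,t)@rx(ro),T0).round(3),((np.array(q)-p)*100).round(2))
```

```text
axis px top [324.11082441 265.85034056] cap offset if at depth
[-8.04495488e-05 -6.89774545e-04  2.76000000e-02]
[ 0.139 -0.222 -0.075] [-8.4  18.64 18.56]
[ 0.413 -0.452 -0.21 ] [ 1.88 31.4  10.6 ]
```

Call:
drive_tool(
  commands=[
    {"delta_rot": [0, 0, 0], "slide": [0, 0, 4], "fingers": 1},
    {"delta_rot": [0, 0, 0], "slide": [-1, 0, 9], "fingers": 1},
    {"delta_rot": [0, 0, 0], "slide": [-5, 2, 13], "fingers": 1},
    {"delta_rot": [0, 0, 0], "slide": [-8.4, 5, 17], "fingers": 1},
    {"delta_rot": [0.05, -0.08, -0.03], "slide": [-8.4, 10, 18.5], "fingers": 1},
    {"delta_rot": [0.1, -0.16, -0.05], "slide": [-8.4, 15, 18.5], "fingers": 1},
    {"delta_rot": [0.139, -0.222, -0.075], "slide": [-8.4, 19, 18.5], "fingers": 1},
    {"delta_rot": [0.23, -0.3, -0.12], "slide": [-7, 24, 17], "fingers": 1},
    {"delta_rot": [0.33, -0.38, -0.17], "slide": [-4, 28, 14], "fingers": 1},
    {"delta_rot": [0.413, -0.452, -0.21], "slide": [1.9, 31.4, 10.6], "fingers": 1},
    {"delta_rot": [0.413, -0.452, -0.21], "slide": [1.9, 31.4, 10.6], "fingers": 1},
    {"delta_rot": [0.413, -0.452, -0.21], "slide": [1.9, 31.4, 10.6], "fingers": 1},
  ],
)

```text
t: 6.78
tcp_pos: [0.4725, 0.188, 0.1392]
ee_rot: [0.147, 1.042, 0.336]
force: [-1.0, -0.1, 0.5]
finger_gap: 0.212
```

Call:
drive_tool(
  commands=[
    {"delta_rot": [0, 0, 0], "slide": [0, 0, 0], "fingers": 1},
    {"delta_rot": [0, 0, 0], "slide": [0, 0, 0], "fingers": 1},
  ],
)

```text
t: 7.02
tcp_pos: [0.4734, 0.1873, 0.1416]
ee_rot: [0.147, 1.036, 0.335]
force: [0.1, 0.5, 0.2]
finger_gap: 0.214
```

Run:
```python
from h import *
from plant import readout
s=readout.observe();T=R.from_rotvec(s["ee_rot"]).as_matrix();print(s["t"],s["qpos"].round(3),s["tcp_pos"],s["finger_gap"],s["force"].round(1));print(T.round(3), Tgt(36.2,35)[:,0])
d=snap("wrist","w6"); 
zw=-Tgt(36.2,35)[:,0]; m=np.array([.5075,.213,.079])
q=s["tcp_pos"]-m; print("axial",q@zw,"lateral",q-zw*(q@zw))
im=d["image"].copy()
for pt,c in((m,(0,0,255)),(s["tcp_pos"]-T[:,0]*.028,(0,255,0)),(s["tcp_pos"]+T[:,0]*.030,(255,0,0))):
    u=proj(d,pt);print(u); cv2.circle(im,tuple(int(round(a)) for a in u),2,c,-1)
cv2.imwrite("pics/w6a.png",im)
d=snap("top","t6");crop(d,"c10",230,140,330,240,6); d=snap("scene","s6");crop(d,"c11",250,80,390,220,5)
```

```text
7.025 [-0.06  -0.378  2.37   0.577  0.739 -2.116] [0.47337713 0.18729271 0.14164523] 0.21420239277590028 [0.1 0.5 0.2]
[[ 0.464 -0.203  0.862]
 [ 0.34   0.94   0.038]
 [-0.818  0.276  0.505]] [ 0.46285342  0.33875749 -0.81915204]
axial 0.07581839394734524 lateral [ 9.69931680e-04 -2.32425142e-05  5.38438038e-04]
[323.2112253  205.46017408]
[323.59646666 264.37700352]
[323.36706644 225.97490619]
```

View pics/w6a.png

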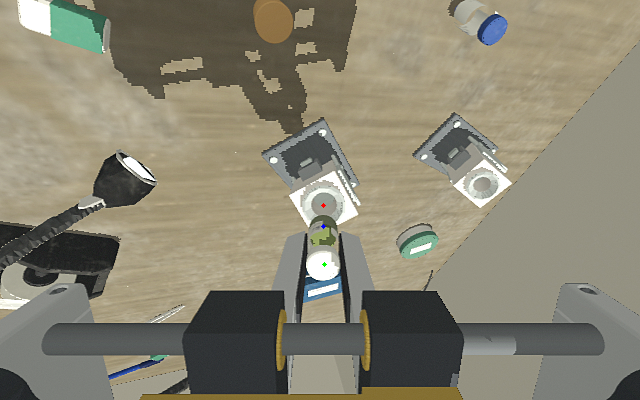

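View pics/c11.png

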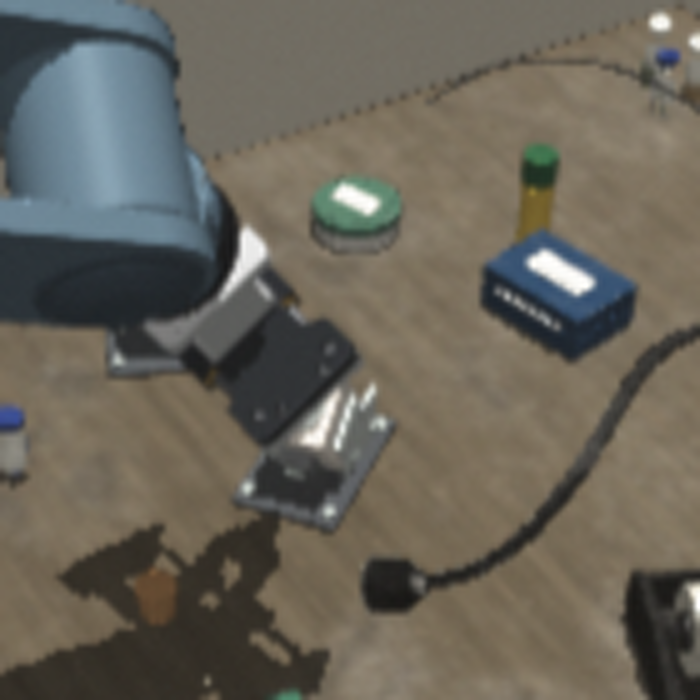

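Run:
```python
from h import *
d=load("w6"); crop(d,"c12",280,165,370,290,6)
```

```text
(no output)
```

View pics/c12.png

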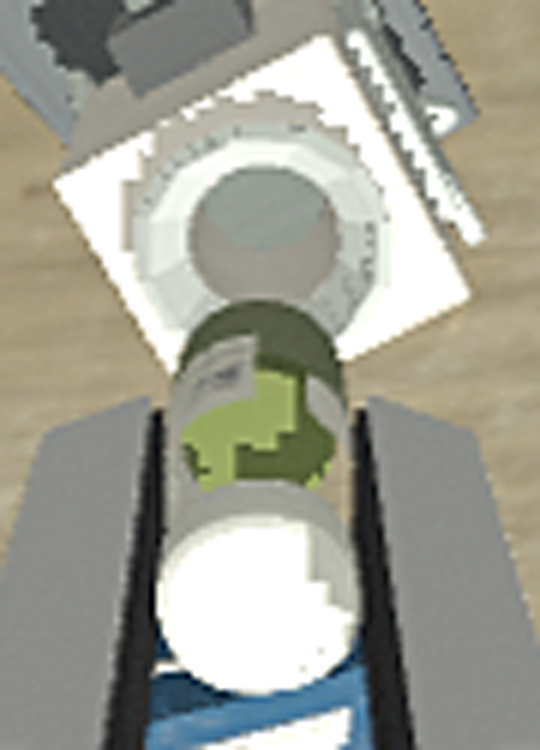

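Run:
```python
from h import *
d=load("w6"); g=lambda u,v:(280+(u+.5)/6-.5,165+(v+.5)/6-.5)
zw=-Tgt(36.2,35)[:,0]
print(onz(d,*g(265,241),.079-.006*zw[2])+.006*zw, onz(d,*g(260.5,242),.079))
# lateral relative to vial/tool axis seen in the same camera
T=R.from_rotvec([.147,1.036,.335]).as_matrix()
print("tool y,z dirs",T[:,1],T[:,2])
p=np.array([.4734,.1873,.1416])
for c,k in((g(265,241),.006),(g(260.5,242),0)):
    m=np.array([.5075,.213,.079])-k*zw; o,r=ray(d,*c); X=o+r*((m-o)@zw)/(r@zw); print((T.T@(X-p))*1000)
for c,k in((g(259,590),-.028),(g(260,375),.030)):
    m=p+T[:,0]*k;o,r=ray(d,*c); X=o+r*((m-o)@T[:,0])/(r@T[:,0]); print("vial",(T.T@(X-p))*1000)
```

```text
[0.50936687 0.21394795 0.079     ] [0.50675605 0.21263952 0.079     ]
tool y,z dirs [-0.20276703  0.93954936  0.27592123] [0.86203665 0.03760146 0.50544925]
[ 8.17692771e+01  4.57653445e-01 -2.62140510e-02]
[75.76410605 -0.22796512 -1.78512511]
vial [-28.          -0.4589215   -0.87853601]
vial [30.         -0.32911549  0.90457317]
```

Call:
drive_tool(
  commands=[
    {"delta_rot": [0, 0, 0], "slide": [1.34, 1.06, -2.48], "fingers": 1},
    {"delta_rot": [0, 0, 0], "slide": [1.8, 1.4, -3.3], "fingers": 1},
    {"delta_rot": [0, 0, 0], "slide": [2.17, 1.67, -3.95], "fingers": 1},
    {"delta_rot": [0, 0, 0], "slide": [2.36, 1.8, -4.28], "fingers": 1},
    {"delta_rot": [0, 0, 0], "slide": [2.5, 1.9, -4.53], "fingers": 1},
    {"delta_rot": [0, 0, 0], "slide": [2.5, 1.9, -4.53], "fingers": 1},
    {"delta_rot": [0, 0, 0], "slide": [2.5, 1.9, -4.53], "fingers": 1},
  ],
)

```text
t: 8.05
tcp_pos: [0.4981, 0.2066, 0.0954]
ee_rot: [0.147, 1.038, 0.335]
force: [-0.3, -0.1, -0.3]
finger_gap: 0.209
```

Run:
```python
from h import *
from plant import readout
s=readout.observe();T=R.from_rotvec(s["ee_rot"]).as_matrix();print(s["t"],s["qpos"].round(3),s["tcp_pos"],s["finger_gap"],s["force"].round(1),(T.T@s["force"]).round(2))
zw=-Tgt(36.2,35)[:,0]; m=np.array([.5075,.213,.079])
q=s["tcp_pos"]-m; print("axial",q@zw,"lateral",q-zw*(q@zw))
d=snap("wrist","w7"); crop(d,"c13",250,150,400,290,5)
```

```text
8.05 [-0.004 -0.181  2.32   0.659  0.593 -2.186] [0.49814747 0.20656709 0.09543135] 0.20921103436988134 [-0.3 -0.1 -0.3] [ 0.06 -0.1  -0.37]
axial 0.0199678239523357 lateral [-1.10358271e-04  3.31337028e-04  7.46664782e-05]
```

View pics/c13.png

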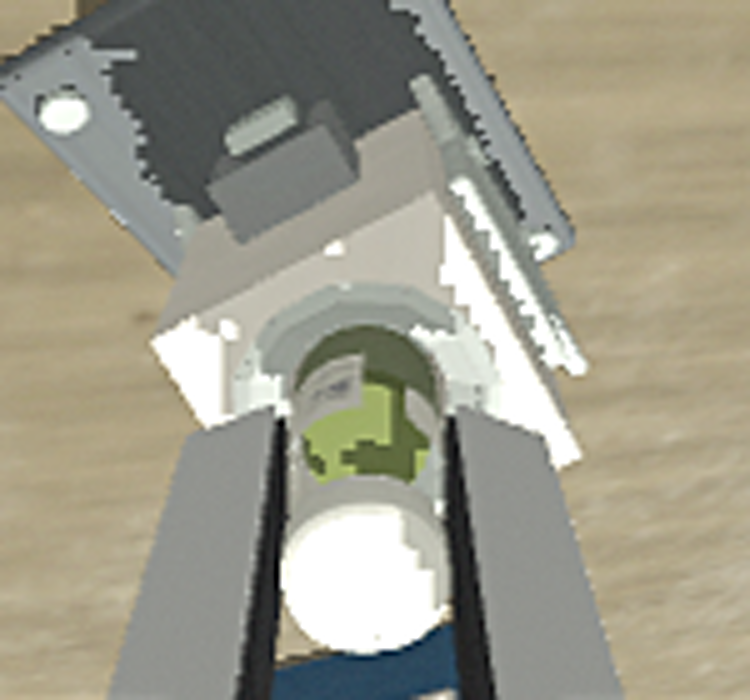

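Call:
drive_tool(
  commands=[
    {"delta_rot": [0, 0, 0], "slide": [0.19, 0.14, -0.33], "fingers": 1},
    {"delta_rot": [0, 0, 0], "slide": [0.37, 0.27, -0.66], "fingers": 1},
    {"delta_rot": [0, 0, 0], "slide": [0.56, 0.41, -0.98], "fingers": 1},
    {"delta_rot": [0, 0, 0], "slide": [0.74, 0.54, -1.31], "fingers": 1},
    {"delta_rot": [0, 0, 0], "slide": [0.74, 0.54, -1.31], "fingers": 1},
    {"delta_rot": [0, 0, 0], "slide": [0.74, 0.54, -1.31], "fingers": 1},
  ],
)

```text
t: 8.85
tcp_pos: [0.5054, 0.212, 0.082]
ee_rot: [0.147, 1.039, 0.335]
force: [0.2, 0.4, -0.4]
finger_gap: 0.216
```

Run:
```python
from h import *
from plant import readout
s=readout.observe();T=R.from_rotvec(s["ee_rot"]).as_matrix();print(s["t"],s["qpos"].round(3),s["tcp_pos"],s["finger_gap"],s["force"].round(1),(T.T@s["force"]).round(2))
zw=-Tgt(36.2,35)[:,0]; m=np.array([.5075,.213,.079])
q=s["tcp_pos"]-m; print("axial",q@zw,"lateral",q-zw*(q@zw))
d=snap("wrist","w8"); crop(d,"c14",250,150,400,290,5)
```

```text
8.85 [ 0.011 -0.125  2.303  0.69   0.555 -2.212] [0.50543631 0.21203985 0.08201919] 0.21572937354396865 [ 0.2  0.4 -0.4] [ 0.6   0.26 -0.03]
axial 0.003753619666688235 lateral [-3.26316086e-04  3.11415997e-04 -5.55965329e-05]
```

View pics/c14.png

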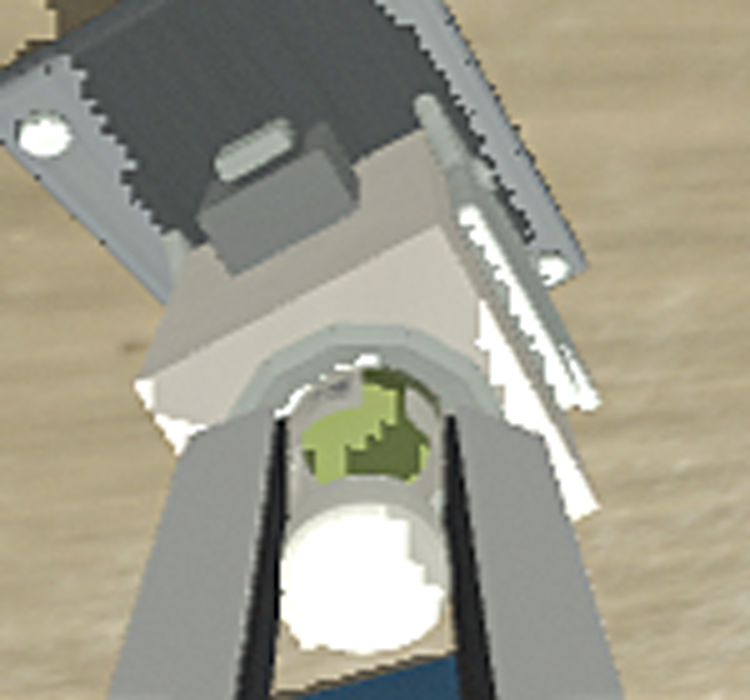

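Call:
drive_tool(
  commands=[
    {"delta_rot": [0, 0, 0], "slide": [0, 0, 0], "fingers": 0.55},
    {"delta_rot": [0, 0, 0], "slide": [0, 0, 0], "fingers": 0.55},
    {"delta_rot": [0, 0, 0], "slide": [0, 0, 0], "fingers": 0.55},
    {"delta_rot": [0, 0, 0], "slide": [0, 0, 0], "fingers": 0.55},
    {"delta_rot": [0, 0, 0], "slide": [0, 0, 0], "fingers": 0.55},
  ],
)

```text
t: 9.52
tcp_pos: [0.5054, 0.212, 0.0821]
ee_rot: [0.147, 1.038, 0.335]
force: [0.6, -0.2, -0.7]
finger_gap: 0.453
```

Run:
```python
from h import *
from plant import readout
s=readout.observe();print(s["t"],s["tcp_pos"],s["finger_gap"],s["force"].round(1))
d=snap("wrist","w9"); crop(d,"c15",250,150,400,290,5)
```

```text
9.525 [0.50544262 0.21201229 0.08205688] 0.4533017804136891 [ 0.6 -0.2 -0.7]
```

View pics/c15.png

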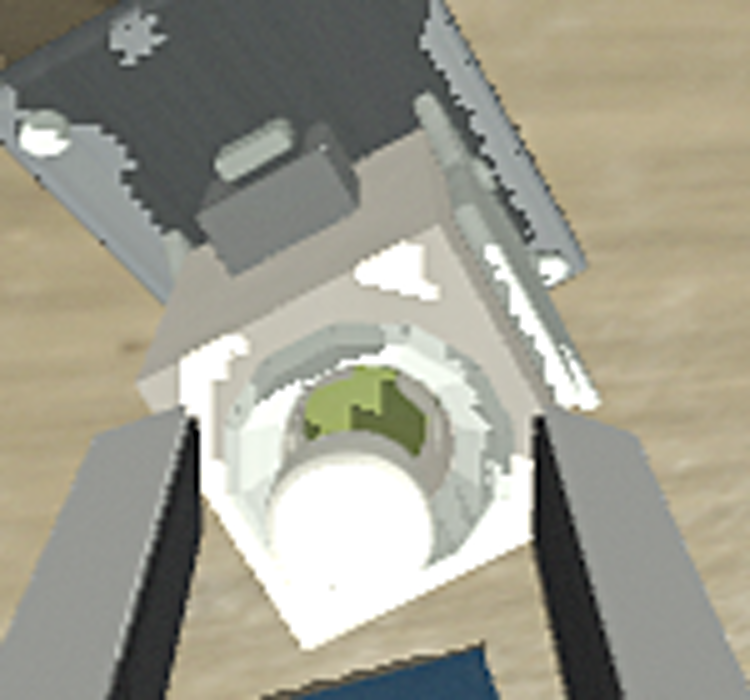

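Call:
drive_tool(
  commands=[
    {"delta_rot": [0, 0, 0], "slide": [-0.6, -0.44, 1.06], "fingers": 0.55},
    {"delta_rot": [0, 0, 0], "slide": [-1.3, -0.95, 2.29], "fingers": 0.55},
    {"delta_rot": [0, 0, 0], "slide": [-1.95, -1.42, 3.44], "fingers": 0.55},
    {"delta_rot": [0, 0, 0], "slide": [-1.95, -1.42, 3.44], "fingers": 0.55},
    {"delta_rot": [0, 0, 0], "slide": [-1.95, -1.42, 3.44], "fingers": 1},
    {"delta_rot": [0, 0, 0], "slide": [-1.95, -1.42, 3.44], "fingers": 1},
    {"delta_rot": [0, 0, 0], "slide": [-1.95, -1.42, 3.44], "fingers": 1},
    {"delta_rot": [0, 0, 0], "slide": [-1.95, -1.42, 3.44], "fingers": 1},
    {"delta_rot": [0, 0, 0], "slide": [-1.95, -1.42, 3.44], "fingers": 1},
    {"delta_rot": [0, 0, 0], "slide": [-1.95, -1.42, 3.44], "fingers": 1},
  ],
)

```text
t: 10.82
tcp_pos: [0.4859, 0.1978, 0.1164]
ee_rot: [0.147, 1.038, 0.335]
force: [0.2, 0.1, -0.8]
finger_gap: 0.003
```

```bash
cat >> h.py <<'E'
def st():
    from plant import readout
    s=readout.observe();T=R.from_rotvec(s["ee_rot"]).as_matrix();zw=-Tgt(36.2,35)[:,0]; m=np.array([.5075,.213,.079]);q=s["tcp_pos"]-m
    print("t",s["t"],"gap",s["finger_gap"].round(3) if hasattr(s["finger_gap"],'round') else s["finger_gap"],"F",s["force"].round(1),"Fax",round(s["force"]@zw,2),"axial mm",round((q@zw)*1e3,2),"lat mm",(1e3*(q-zw*(q@zw))).round(2),"q",s["qpos"].round(2))
    return s,T
E
python3 - <<'E'
from h import *
s,T=st()
d=snap("wrist","w10"); crop(d,"c16",250,150,400,290,5)
zw=-Tgt(36.2,35)[:,0]; print(proj(d,np.array([.5075,.213,.079])+.026*zw),proj(d,s["tcp_pos"]))
E
```

```text
t 10.825 gap 0.0032833117614924443 F [ 0.2  0.1 -0.8] Fax -0.8 axial mm 45.78 lat mm [-0.37  0.33 -0.07] q [-0.03 -0.27  2.35  0.62  0.66 -2.15]
[322.80925658 231.7686405 ] [323.44808628 243.14980292]
```

View pics/c16.png

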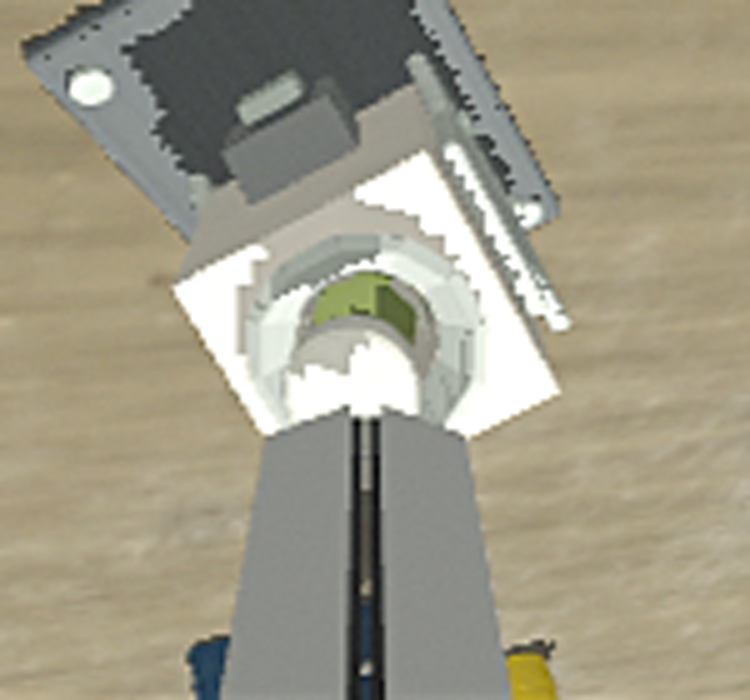

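Call:
drive_tool(
  commands=[
    {"delta_rot": [0, 0, 0], "slide": [0.37, 0.27, -0.65], "fingers": 1},
    {"delta_rot": [0, 0, 0], "slide": [0.74, 0.54, -1.31], "fingers": 1},
    {"delta_rot": [0, 0, 0], "slide": [0.81, 0.59, -1.43], "fingers": 1},
    {"delta_rot": [0, 0, 0], "slide": [0.88, 0.64, -1.56], "fingers": 1},
    {"delta_rot": [0, 0, 0], "slide": [0.95, 0.7, -1.68], "fingers": 1},
    {"delta_rot": [0, 0, 0], "slide": [1.02, 0.75, -1.8], "fingers": 1},
    {"delta_rot": [0, 0, 0], "slide": [1.09, 0.8, -1.93], "fingers": 1},
    {"delta_rot": [0, 0, 0], "slide": [1.09, 0.8, -1.93], "fingers": 1},
  ],
)

```text
t: 11.88
tcp_pos: [0.4971, 0.2058, 0.0974]
ee_rot: [0.147, 1.038, 0.335]
force: [-2.4, -0.5, 3.6]
finger_gap: 0.009
```

Run:
```python
from h import *
s,T=st()
d=snap("wrist","w11"); crop(d,"c17",250,150,400,290,5)
```

```text
t 11.875 gap 0.008690508446656562 F [-2.4 -0.5  3.6] Fax 4.22 axial mm 22.34 lat mm [-0.03  0.4   0.15] q [-0.01 -0.19  2.32  0.66  0.6  -2.18]
```

View pics/c17.png

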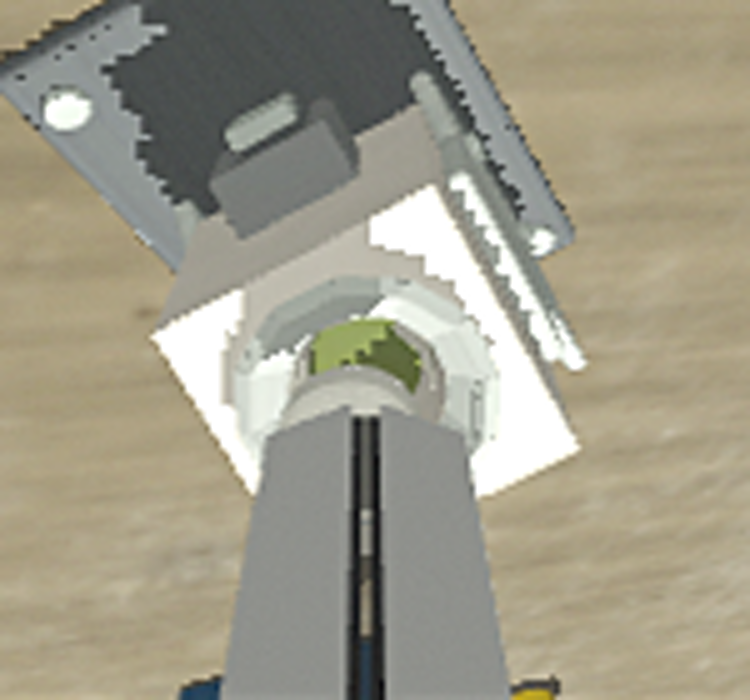

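Call:
drive_tool(
  commands=[
    {"delta_rot": [0, 0, 0], "slide": [0.09, 0.07, -0.16], "fingers": 1},
    {"delta_rot": [0, 0, 0], "slide": [0.18, 0.14, -0.33], "fingers": 1},
    {"delta_rot": [0, 0, 0], "slide": [0.28, 0.2, -0.49], "fingers": 1},
    {"delta_rot": [0, 0, 0], "slide": [0.37, 0.27, -0.65], "fingers": 1},
    {"delta_rot": [0, 0, 0], "slide": [0.46, 0.34, -0.82], "fingers": 1},
    {"delta_rot": [0, 0, 0], "slide": [0.46, 0.34, -0.82], "fingers": 1},
  ],
)

```text
t: 12.68
tcp_pos: [0.5025, 0.2094, 0.0901]
ee_rot: [0.148, 1.036, 0.335]
force: [-1.3, -1.1, 6.8]
finger_gap: 0.005
```

Run:
```python
from h import *
s,T=st()
d=snap("wrist","w12"); crop(d,"c18",250,150,400,290,5)
```

```text
t 12.675 gap 0.004737574618413578 F [-1.3 -1.1  6.8] Fax 6.5 axial mm 12.59 lat mm [0.84 0.68 0.76] q [ 0.   -0.15  2.31  0.67  0.57 -2.2 ]
```

View pics/c18.png

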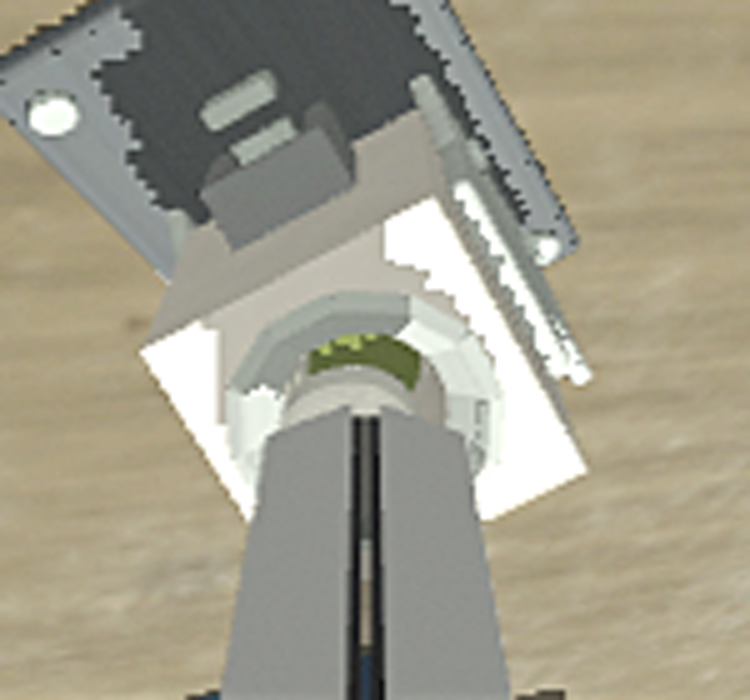

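Call:
drive_tool(
  commands=[
    {"delta_rot": [0, 0, 0], "slide": [0.05, 0.04, -0.09], "fingers": 1},
    {"delta_rot": [0, 0, 0], "slide": [0.1, 0.07, -0.18], "fingers": 1},
    {"delta_rot": [0, 0, 0], "slide": [0.15, 0.11, -0.26], "fingers": 1},
    {"delta_rot": [0, 0, 0], "slide": [0.2, 0.15, -0.36], "fingers": 1},
    {"delta_rot": [0, 0, 0], "slide": [0.22, 0.16, -0.39], "fingers": 1},
    {"delta_rot": [0, 0, 0], "slide": [0.22, 0.16, -0.39], "fingers": 1},
  ],
)

```text
t: 13.48
tcp_pos: [0.5049, 0.2112, 0.0865]
ee_rot: [0.148, 1.036, 0.336]
force: [-1.2, 1.0, 7.5]
finger_gap: 0.007
```

Run:
```python
from h import *
s,T=st()
d=snap("wrist","w13"); crop(d,"c19",250,150,400,290,5)
```

```text
t 13.475 gap 0.006784552228213517 F [-1.2  1.   7.5] Fax 6.38 axial mm 7.95 lat mm [1.05 0.85 0.94] q [ 0.01 -0.14  2.31  0.68  0.56 -2.21]
```

View pics/c19.png

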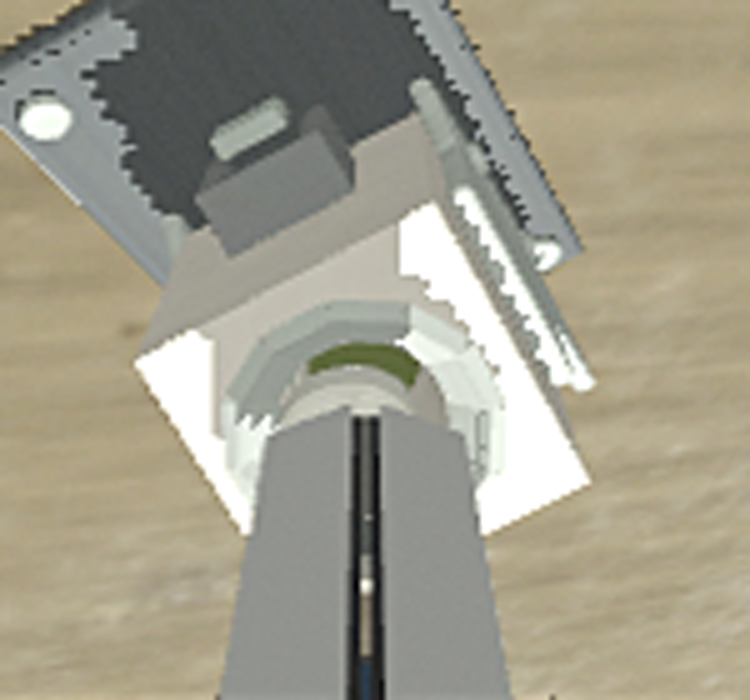

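Call:
drive_tool(
  commands=[
    {"delta_rot": [0, 0, 0], "slide": [0.03, 0.02, -0.06], "fingers": 1},
    {"delta_rot": [0, 0, 0], "slide": [0.03, 0.02, -0.06], "fingers": 1},
    {"delta_rot": [0, 0, 0], "slide": [-0.05, -0.03, 0.08], "fingers": 1},
    {"delta_rot": [0, 0, 0], "slide": [-0.14, -0.1, 0.25], "fingers": 1},
    {"delta_rot": [0, 0, 0], "slide": [-0.28, -0.2, 0.49], "fingers": 1},
    {"delta_rot": [0, 0, 0], "slide": [-0.7, -0.51, 1.23], "fingers": 1},
    {"delta_rot": [0, 0, 0], "slide": [-1.85, -1.36, 3.28], "fingers": 1},
    {"delta_rot": [0, 0, 0], "slide": [-3.7, -2.7, 6.5], "fingers": 0.6},
    {"delta_rot": [0, 0, 0], "slide": [-4.6, -3.4, 8.2], "fingers": 0.6},
    {"delta_rot": [0, 0, 0], "slide": [-4.6, -3.4, 8.2], "fingers": 0.6},
    {"delta_rot": [0, 0, 0], "slide": [-4.6, -3.4, 8.2], "fingers": 0.6},
  ],
)

```text
t: 14.9
tcp_pos: [0.4574, 0.1768, 0.1664]
ee_rot: [0.148, 1.039, 0.335]
force: [0.2, 0.0, 0.3]
finger_gap: 0.384
```

Run:
```python
from h import *
s,T=st()
d=snap("wrist","w14"); crop(d,"c20",270,120,390,250,5)
zw=-Tgt(36.2,35)[:,0]
for k in(.008,.026):
    print(k,proj(d,np.array([.5075,.213,.079])+k*zw))
```

```text
t 14.9 gap 0.3835265142131551 F [0.2 0.  0.3] Fax 0.14 axial mm 107.01 lat mm [-0.6   0.09 -0.3 ] q [-0.1  -0.49  2.39  0.54  0.84 -2.09]
0.008 [322.85681089 200.11863731]
0.026 [322.90669469 205.85784264]
```

View pics/c20.png

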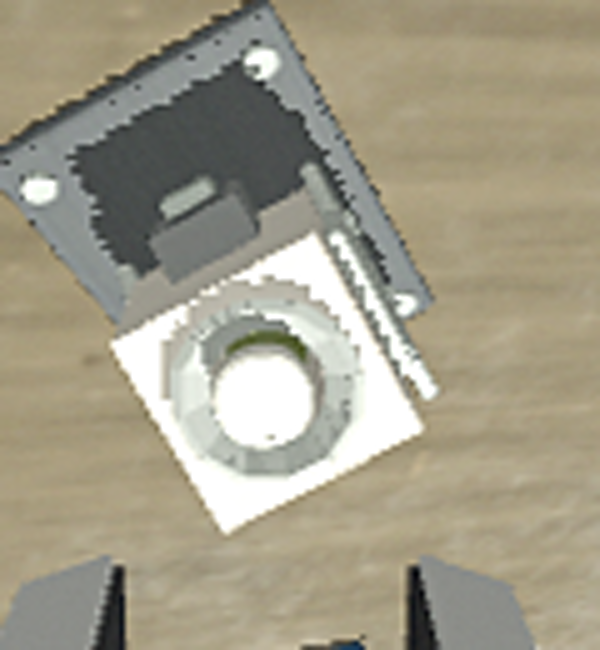

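Run:
```python
from h import *
a=load("top0")["image"]; d=snap("top","t15"); crop(d,"c21",340,140,450,250,5)
s0=load("scene0")["image"]; s=snap("scene","s15")
for n,(u0,v0,u1,v1) in {"rd":(366,284,416,330),"sq":(325,240,385,290),"eraser":(298,214,318,234),"weight":(403,246,417,260),"cork":(274,190,288,206),"vialc":(244,156,260,182)}.items():
    print(n,np.abs(s0[v0:v1,u0:u1].astype(int)-s["image"][v0:v1,u0:u1]).mean().round(1))
crop(s,"c22",230,80,430,340,2.3)
```

```text
rd 0.4
sq 5.0
eraser 18.3
weight 0.6
cork 46.4
vialc 1.1
```

View pics/c22.png

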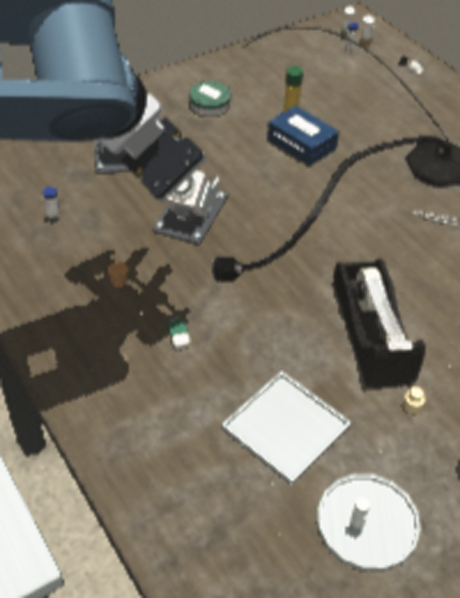

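Run:
```python
from plant import env
print(env.sign_off())
```

```text
the job is handed in; nothing more can be done
None
```

The wide vial from the square tray is in the wide station, cap outward and latched, and the job is handed in at about 15 s of robot time.

- **Insertion:** I gripped the vial near its cap, lined it up with the leaning bore and slid it in with under 1 N of contact force. I then let go and it settled on the raised plunger.
- **Pressing:** I pushed the cap down in small steps with closed fingertips, stopping short of the hard stop. The force read about 6.5 N at the readings between steps. The latch tongue had snapped back to its rest position by the last reading.
- **Last checks:** With the gripper about 10 cm clear, the wrist picture put the cap where it should be at 8 mm out of the mouth, which is the latched height, and the force read zero.
- **Everything else:** In the scene picture, the round-tray vial, the brass weight and the spare vial matched the starting picture. The eraser and cork stand in the same places, but the arm's shadow fell on them, so the pixel comparison for those two was not clean. The second station was partly hidden behind the arm and was not checked again.

One move command was refused early on because of a missing field. Nothing moved, and I sent it again.

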